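# Put the scraper away and hold the gear cover over its screw holes

### The arm

A 7-joint arm with a two-finger parallel gripper is mounted at the origin on the work surface. World frame = base frame: x ahead of the robot, y to its left, z up, the work surface at z = 0. Lengths are in mm, angles in rad, forces in N, time in s.
With the tool pointing down it reaches from about 400 to 875 mm from the base axis. Payload 4.4 kg.
Tool frame: the origin (TCP) lies midway between the tips of the shut fingers; the grasp point (between the pads) lies 19 mm behind it; z points along the fingers, y is the line along which they close (so a half turn about z gives the same grasp; the last joint's range is limited). The gripper opens to 85 mm and grips with 20 to 120 N. Pads are 22 mm wide; open, the fingers measure 114 mm over their backs; the gripper's body (76 mm by 85 mm) begins 54 mm behind the grasp point. The pads swing forward as they close: fully open they stand 13 mm farther back than shut.
Start: joints at [1.139, 0.628, 0.038, 1.517, -0.027, 0.996, -0.02], TCP at [232.531, -606.999, 231.313] pointing down, gripper open.
Joint ranges: [-3.06, 3.06], [-0.37, 2.12], [-1.25, 1.32], [0.18, 2.47], [-1.1, 4.24], [0.23, 1.98], [-2.94, 2.94]. Speed limits (rad/s): [2.57, 2.57, 3.14, 3.14, 3.14, 3.14, 3.14].

### API

Orientations are given as [roll, pitch, yaw] about the fixed x, y, z axes, in that order (R = Rz(yaw) Ry(pitch) Rx(roll)).
In Python, from cell import ctrl, get_image, get_calibration gives the robot as it stands.
- The arm moves only by the shell command python3 -m creep 'ROWS'. ROWS is JSON, a list of rows, each an object of numbers: "dx", "dy", "dz": the shift along the world's x, y, z normalised to -1 to 1, where 1 is 0.4 m; "rx", "ry", "rz": the turn, a rotation vector about the world's x, y, z normalised to -1 to 1, where 1 is 2 pi rad; "grip": the closure, from -1 (fully open) to 1 (shut). A call has exactly 5 rows; each row is the pose to reach, as a shift and turn from the pose commanded when the call began, turning the shorter way round; what a row does not reach only later rows make up. A row lasts 1/8 s, in which the tool goes at most 62.5 mm and 10.7 degrees, less where a joint would pass 70% of its speed; a pose out of reach is approached as far as the arm can. A call with a number of a shift or a turn outside -1 to 1 is refused whole. A call with a gripper value outside its range is refused whole. The fingers move at their own pace and stop on an object; the grip force is fixed at half the most. Time passes only in rows, so rows that repeat a pose let the fingers close, or fill a call up. It gives the time, the measured TCP pose, the force, the opening and the grip force at its end, in the units of the state.
- ctrl.read_state(): the state, without advancing time (a new reading comes with each control period).
- get_image(name): name is "side" or "top"; returns the picture (420x560x3 uint8, red, green, blue); there is no depth.
- get_calibration(name): a dict with "mtx" (3x3 intrinsics, pixels), "world_from_camera" (4x4, takes a point from camera to world coordinates). Camera axes: x right, y down, z forward; pixel columns grow to the right and rows downward; lengths in mm; the calibration is good to about 2 mm. A picture is of the moment at which its call begins. get_calibration takes no time and is no camera call.
- ctrl.finish_job(): hands the job in; it is judged then, once.
The state is a dict: "clock": time; "qpos": joint angles; "qd": joint speeds; "tau": joint torques, N m; "eef_pos": TCP position; "tool_rot": TCP orientation; "force": force on the tool from outside, world axes, zero at the start; "torque": the same for the moment, N m; "width": finger opening in mm; "gripper_force": force on a finger pad.
Only numpy, scipy, OpenCV 4.12 (cv2) and the standard library are available. Lean on these libraries where they do the work, as an engineer would, in place of code of your own. Each camera call takes 0.05 s, during which the arm holds its last target. There are 200 camera calls.

### The job

Clear the scraper off the open gear case and slide its blade flat into the slot of the wooden holder, fully home, and let go of it. Then take the cover plate by its handle and hold it level, hovering about 15 mm above the case's flange without touching it, so that all four threaded holes show wholly through the cover's holes; finish while still holding it there, ready for the screws. Leave the other things on the bench where they are.

Things in the scene. Friction and masses are not known exactly. Their poses are not given: they have to be found in the camera images.
- housing: Open green gear case, fixed, on a 150 x 120 mm foot. Its steel flange, 120 (x) x 90 (y) mm, face 70 mm above the bench, has a 56 x 34 mm opening in the middle and a threaded hole at each corner. A grey motor, lower than the flange, sticks out to 127 mm from the centre along +x. Origin: centre of its underside; z up.
- flange (a point): Centre of the flange's top face, 70 mm above the bench; axes as the housing's.
- scraper: Flat scraper lying on the flange, 0.12 kg: steel blade 40 mm wide, 4 mm thick, reaching 70 mm along +x; wooden handle 24 mm wide, 18 mm high, reaching 100 mm along -x; undersides of both at z = 0. Origin: on the underside at the joint of blade and handle. It balances some 15 mm in front of the origin.
- blade_end (a point): Middle of the blade's free edge, on the underside; 70 mm along +x from the scraper's origin.
- holder: Wooden block, fixed, 92 (x) x 90 (y) x 56 (z) mm, with a level slot for the blade lying flat: 48 mm wide, 10 high, 74 deep, floor 36 mm above the bench, open at the -x face (to the robot), closed at the back. A 16 mm gap along its roof lets one see in; the handle does not enter, it stops at the face. Origin: centre of its underside; +x is the way in.
- slot_mouth (a point): Middle of the slot's mouth, on the slot's floor, in the block's -x face: 46 mm along -x from the holder's origin, 36 mm up; axes as the holder's.
- cover: Loose aluminium cover plate, 120 (x) x 90 (y) x 5 mm, 0.3 kg, flat on the bench. A 16 mm hole at each corner; in the middle of its top a black bridge handle: bar 70 mm along x, 14 mm wide (y), 22 to 36 mm above the underside, on two legs. Origin: centre of its underside; z up. It fits either way round (half a turn makes no difference).
- hole1 (a point): Centre of the cover's 16 mm hole at (-46, -31) mm (x, y) from the cover's origin, on its underside.
- thread1 (a point): Centre of the 8 mm threaded hole at (-46, -31) mm (x, y) from the housing's origin, on the flange face.
- hole2 (a point): Centre of the cover's 16 mm hole at (-46, +31) mm (x, y) from the cover's origin, on its underside.
- thread2 (a point): Centre of the 8 mm threaded hole at (-46, +31) mm (x, y) from the housing's origin, on the flange face.
- hole3 (a point): Centre of the cover's 16 mm hole at (+46, +31) mm (x, y) from the cover's origin, on its underside.
- thread3 (a point): Centre of the 8 mm threaded hole at (+46, +31) mm (x, y) from the housing's origin, on the flange face.
- hole4 (a point): Centre of the cover's 16 mm hole at (+46, -31) mm (x, y) from the cover's origin, on its underside.
- thread4 (a point): Centre of the 8 mm threaded hole at (+46, -31) mm (x, y) from the housing's origin, on the flange face.
- sole: White moulded shoe sole, 235 x 84 x 22 mm, loose, beyond the housing; origin mid underside. To be left alone.
- bottle: Closed white bottle, 68 mm across, 130 mm high, loose, standing; origin at the centre of its foot. To be left alone.
- tin: Closed steel tin, 72 mm across, 80 mm high, loose, standing; origin at the centre of its foot. To be left alone.

How it is judged (in metres and radians):
On the way, in this order (a step that is already met when the one before it is completed fails the run):
1. the scraper's blade is home in the holder's slot and the scraper is let go (x of blade_end in the frame of slot_mouth between 0.055 and 0.08 m and y of blade_end in the frame of slot_mouth between -0.008 and 0.008 m and z of blade_end in the frame of slot_mouth between -0.004 and 0.01 m and angle between the x axis of scraper and the x axis of holder, either way round below 0.2 rad and contact force between the fingers and scraper below 0.1 N and linear speed of scraper below 0.03 m/s), for 0.2 s.
2. the cover hovers over the flange with its holes lined up (((horizontal distance between hole1 and thread1 below 0.004 m and horizontal distance between hole2 and thread2 below 0.004 m and horizontal distance between hole3 and thread3 below 0.004 m and horizontal distance between hole4 and thread4 below 0.004 m) or (horizontal distance between hole1 and thread3 below 0.004 m and horizontal distance between hole2 and thread4 below 0.004 m and horizontal distance between hole3 and thread1 below 0.004 m and horizontal distance between hole4 and thread2 below 0.004 m)) and z of hole1 in the frame of flange between 0.005 and 0.03 m and z of hole3 in the frame of flange between 0.005 and 0.03 m and angle between cover's own z axis and vertical below 0.08 rad and contact force between the fingers and cover above 1 N and contact force between cover and housing below 0.1 N and contact force between cover and scraper below 0.1 N and contact force between cover and holder below 0.1 N and linear speed of cover below 0.02 m/s), for 0.3 s.
At the end, for the whole second after the job is handed in: Scraper let go, blade end 55 to 80 mm inside the slot, within 8 mm of its middle; cover held by the fingers alone, at rest, tilt under 0.08 rad, underside 5 to 30 mm above the flange, every hole within 4 mm (from above) of a threaded hole, either way round (all of step 1 and all of step 2); the arm keeps its last pose, push and grip.
It fails at once if the sole is moved by more than 30 mm (distance of sole from where it was at the start of the episode above 0.03 m).
It fails at once if the bottle is moved by more than 30 mm (distance of bottle from where it was at the start of the episode above 0.03 m).
It fails at once if the tin is moved by more than 30 mm (distance of tin from where it was at the start of the episode above 0.03 m).
It also fails if it takes over 64 s, if anything falls off the work surface, if the arm or the gripper's body presses on something with over 40 N, if the wrist force passes 120 N, or if a joint passes its speed limit or range.

## Working session

There is one attempt and no reset: what is moved stays moved. The work goes in short steps, Python scripts to look and compute and a shell command to move; the robot and the scene stay as the last step left them, time stands still between calls to the robot, and variables do not carry over. Pictures are saved under pics/ and viewed, at most 10 in all, crops included, and the job is handed in when it is done.

```bash
mkdir -p pics; ls; python3 - <<'E'
from cell import ctrl,get_image,get_calibration
import cv2,numpy as np
for n in("side","top"):
    im=get_image(n); cv2.imwrite(f"pics/{n}0.png",im[:,:,::-1]); c=get_calibration(n)
    print(n,np.round(c["mtx"],1).tolist(),np.round(c["world_from_camera"],3).tolist())
s=ctrl.read_state();print({k:np.round(v,3).tolist() for k,v in s.items()})
E
```

```text
pics
side [[405.0, 0.0, 280.4], [0.0, 405.0, 210.4], [0.0, 0.0, 1.0]] [[-0.921, -0.266, 0.283, 349.197], [-0.388, 0.633, -0.669, 681.927], [-0.002, -0.727, -0.687, 772.066], [0.0, 0.0, 0.0, 1.0]]
top [[415.9, 0.0, 280.9], [0.0, 415.9, 209.8], [0.0, 0.0, 1.0]] [[-0.003, -0.995, 0.102, 503.092], [-1.0, 0.0, -0.029, 17.666], [0.029, -0.102, -0.994, 1047.157], [0.0, 0.0, 0.0, 1.0]]
{'clock': 0.1, 'qpos': [1.139, 0.629, 0.038, 1.518, -0.027, 0.996, -0.02], 'qd': [0.0, -0.003, 0.0, -0.003, 0.0, -0.0, 0.001], 'tau': [0.003, -56.454, 1.23, -19.397, 0.011, 0.005, -0.0], 'eef_pos': [232.315, -606.464, 230.466], 'tool_rot': [-3.14, 0.0, 0.366], 'force': [0.629, -0.362, -0.737], 'torque': [0.042, -0.019, -0.058], 'gripper_force': 0.0, 'width': 85.379}
```

View pics/side0.png

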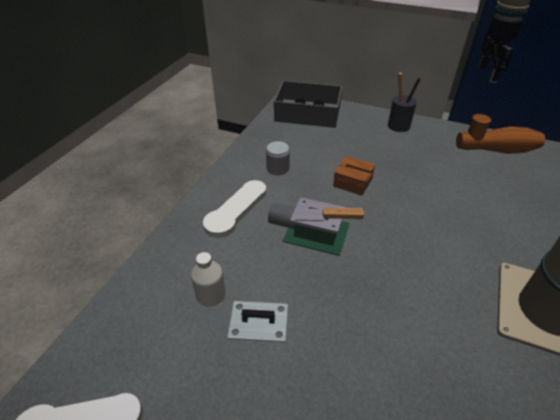

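View pics/top0.png

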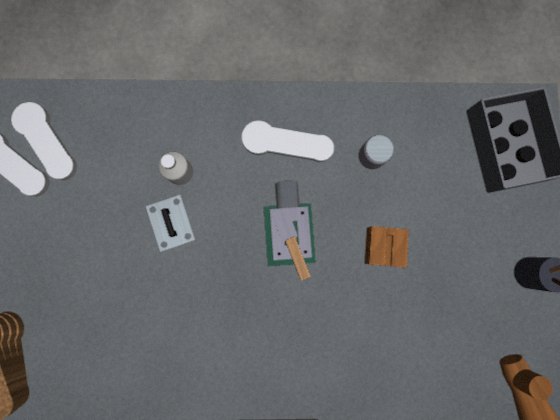

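Side: case at (317,220), scraper handle at (343,213), holder at (354,175), cover at (259,320). Top: case at (289,234), handle at (298,258), holder at (388,247), cover at (170,223). I'll mask and measure these, and check on an enlarged crop.

```bash
cat > h.py <<'E'
import cv2,numpy as np
from cell import ctrl,get_image,get_calibration
def ray(n,px):
    c=get_calibration(n);T=c["world_from_camera"]
    p=cv2.undistortPoints(np.array(px,float).reshape(-1,1,2),np.array(c["mtx"]),None)[:,0]
    return np.array(T)[:3,3],np.c_[p,np.ones(len(p))]@np.array(T)[:3,:3].T
def onz(n,px,z):
    o,d=ray(n,px);return o+d*((z-o[2])/d[:,2])[:,None]
def proj(n,P):
    c=get_calibration(n);T=np.linalg.inv(c["world_from_camera"])
    q=np.c_[np.atleast_2d(P),np.ones(len(np.atleast_2d(P)))]@T.T[:,:3]
    q=q@np.array(c["mtx"]).T;return q[:,:2]/q[:,2:]
def blobs(n,im,lo,hi,roi,amin=20):
    x0,y0,x1,y1=roi;h=cv2.cvtColor(im,cv2.COLOR_RGB2HSV)[y0:y1,x0:x1]
    m=cv2.inRange(h,lo,hi);cs=cv2.findContours(m,cv2.RETR_EXTERNAL,cv2.CHAIN_APPROX_NONE)[0]
    out=[]
    for c in cs:
        if cv2.contourArea(c)>amin:
            r=cv2.minAreaRect(c);out.append((np.array(r[0])+[x0,y0],r[1],cv2.boxPoints(r)+[x0,y0],cv2.contourArea(c)))
    return sorted(out,key=lambda b:-b[3])
E
python3 - <<'E'
from h import *
im=cv2.imread("pics/top0.png")[:,:,::-1].copy()
hsv=cv2.cvtColor(im,cv2.COLOR_RGB2HSV)
for p in [(298,258),(303,270),(280,220),(288,190),(388,247),(375,240),(160,215),(267,250),(220,300),(170,223),(310,225),(285,232)]: print(p,hsv[p[1],p[0]])
def show(t,bs,z):
    for b in bs[:2]: print(t,np.round(b[0],1),np.round(b[1],1),b[3],np.round(onz("top",b[2],z)[:,:2],1).tolist(), np.round(onz("top",[b[0]],z)[0,:2],1))
show("holder",blobs("top",im,(0,120,40),(20,255,255),(355,215,420,280)),56)
show("handle",blobs("top",im,(0,80,90),(25,255,255),(275,225,320,290)),88)
show("cover",blobs("top",im,(60,0,110),(130,80,255),(140,190,200,255)),5)
show("green",blobs("top",im,(55,110,20),(90,255,255),(250,190,330,280)),5)
show("flange",blobs("top",im,(110,0,90),(165,80,255),(250,190,330,280)),70)
a=cv2.resize(im[185:285,240:340],None,fx=6,fy=6,interpolation=2)[:,:,::-1][:600]
cv2.imwrite("pics/c1.png",a)
b=np.hstack([cv2.resize(im[190:260,140:205],None,fx=6,fy=6,interpolation=2),cv2.resize(im[215:285,355:420],None,fx=6,fy=6,interpolation=2)])[:,:,::-1]
cv2.imwrite("pics/c2.png",b)
E
```

```text
(298, 258) [ 15 111 166]
(303, 270) [ 15 113 167]
(280, 220) [127  28 157]
(288, 190) [109  25 110]
(388, 247) [ 14 159 138]
(375, 240) [ 13 156 152]
(160, 215) [103  27 173]
(267, 250) [ 79 108  80]
(220, 300) [109  24 117]
(170, 223) [135  20  26]
(310, 225) [ 79 113  88]
(285, 232) [124  23 154]
holder [386.5 246.2] [41.3 37.9] 1452.0 [[475.9, -209.9], [566.0, -218.6], [558.8, -318.3], [468.6, -308.7]] [ 517.1 -263.8]
handle [297.4 258.2] [43.1 11.4] 397.0 [[532.2, -19.3], [540.9, -44.2], [448.0, -76.4], [439.5, -51.7]] [489.9 -47.9]
cover [169.5 222. ] [59. 64.] 3316.0 [[500.3, 335.6], [660.0, 340.6], [660.2, 193.4], [499.9, 190.7]] [579.5 265.2]
cover [146. 196.] [12. 12.] 59.5 [[660.0, 340.6], [660.0, 310.7], [629.7, 309.9], [629.6, 339.6]] [644.8 325.2]
green [278.  235.2] [58.1 23.8] 249.0 [[616.9, 30.0], [621.6, -29.8], [476.3, -40.3], [472.1, 18.7]] [546.2  -5.4]
green [309.5 247.5] [29.  9.] 35.0 [[551.5, -73.1], [551.5, -95.8], [479.2, -95.0], [479.3, -72.5]] [515.2 -84.1]
flange [289.6 223.7] [68.6 37.4] 1769.0 [[648.4, 18.9], [655.4, -69.7], [493.5, -80.6], [487.2, 6.6]] [570.5 -31.2]
```

View pics/c1.png

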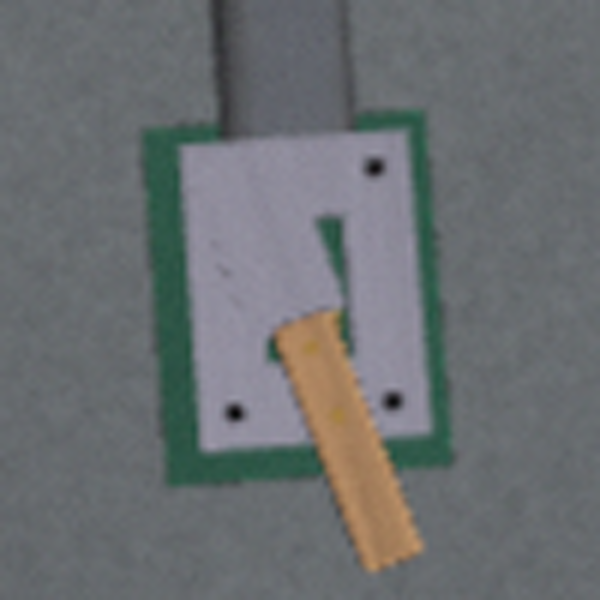

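View pics/c2.png

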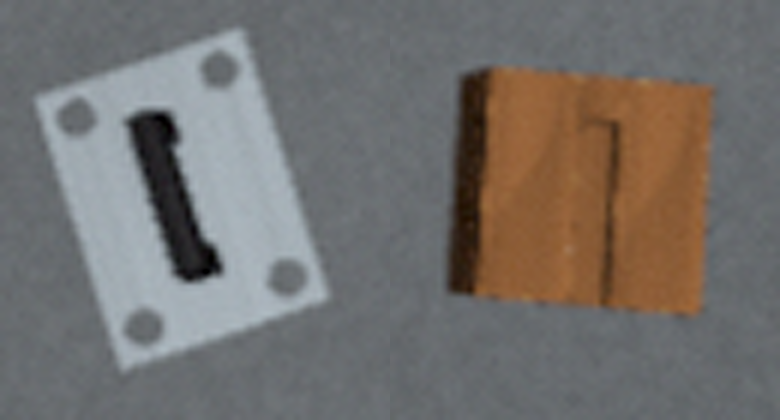

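Crop 1 shows three threaded holes at (375,167), (393,401) and (235,412), with handle corners at about (277,330), (336,309), (424,548) and (373,573). Crop 2 shows cover holes at (77,117), (219,70), (288,278) and (144,327), and holder roof corners at (487,67), (712,87), (702,314) and (475,294), with the roof gap ending at the top, so the mouth faces down in the picture.

```bash
python3 - <<'E'
from h import *
def px(l,o): return (np.array(l,float)+.5)/6-.5+o
def fit(model,W):
    model=np.array(model,float);W=W[:,:2];mc=model.mean(0);wc=W.mean(0)
    a=model-mc;b=W-wc
    th=np.arctan2((a[:,0]*b[:,1]-a[:,1]*b[:,0]).sum(),(a*b).sum());R=np.array([[np.cos(th),-np.sin(th)],[np.sin(th),np.cos(th)]])
    t=wc-R@mc;return np.round(t,1),round(np.degrees(th),2),np.round(W-(model@R.T+t),1).tolist()
# picture: up=+x, left=+y
print("threads",fit([(46,-31),(-46,-31),(-46,31)],onz("top",px([(375,167),(393,401),(235,412)],(240,185)),70)))
print("flange",fit([(60,45),(60,-45),(-60,-45),(-60,45)],onz("top",px([(180,146),(411,131),(432,432),(202,452)],(240,185)),70)))
print("handle",fit([(0,12),(0,-12),(-100,-12),(-100,12)],onz("top",px([(277,330),(336,309),(424,548),(373,573)],(240,185)),88)))
print("coverholes",fit([(46,31),(46,-31),(-46,-31),(-46,31)],onz("top",px([(77,117),(219,70),(288,278),(144,327)],(140,190)),5)))
print("coverplate",fit([(60,45),(60,-45),(-60,-45),(-60,45)],onz("top",px([(36,96),(243,29),(328,297),(122,369)],(140,190)),5)))
print("bar",onz("top",px([(155,115),(199,275)],(140,190)),36))
h=onz("top",px([(97,67),(322,87),(312,314),(85,294)],(355,215)),56)
print("holder",fit([(46,45),(46,-45),(-46,-45),(-46,45)],h))
E
```

```text
threads (array([549.2, -33.2]), np.float64(3.91), [[-0.0, 0.1], [-0.1, 0.0], [0.1, -0.1]])
flange (array([549. , -33.6]), np.float64(3.93), [[-0.3, 0.5], [-0.5, -0.9], [1.0, 0.2], [-0.2, 0.2]])
handle (array([537.5, -32.3]), np.float64(20.75), [[-0.7, -0.3], [-1.2, -0.6], [1.3, 1.9], [0.5, -1.0]])
coverholes (array([578.2, 264.1]), np.float64(19.01), [[0.3, -0.1], [-0.2, 0.3], [-0.1, -0.1], [0.0, -0.0]])
coverplate (array([578.4, 264. ]), np.float64(18.71), [[-0.2, -0.4], [-0.8, -0.2], [0.8, 0.9], [0.2, -0.4]])
bar [[609.42075432 268.44332474  36.        ]
 [544.75181356 249.26278119  36.        ]]
holder (array([ 517.1, -268.9]), np.float64(-4.82), [[-0.5, 0.8], [-1.0, -0.2], [0.4, -0.8], [1.1, 0.1]])
```

```bash
R='{"dx":0.35,"dy":0.7,"dz":0,"grip":-1}'; true
python3 -m creep '[{"dx":0.07,"dy":0.14,"dz":0,"grip":-1},{"dx":0.14,"dy":0.28,"dz":0,"grip":-1},{"dx":0.21,"dy":0.42,"dz":0,"grip":-1},{"dx":0.28,"dy":0.56,"dz":0,"grip":-1},{"dx":0.35,"dy":0.7,"dz":0,"grip":-1}]'
python3 -m creep '[{"dx":0.07,"dy":0.14,"dz":0,"grip":-1},{"dx":0.14,"dy":0.28,"dz":0,"grip":-1},{"dx":0.21,"dy":0.42,"dz":0,"grip":-1},{"dx":0.28,"dy":0.56,"dz":-0.05,"grip":-1},{"dx":0.35,"dy":0.7,"dz":-0.1,"grip":-1}]'
```

```text
$[0]: bad value
$[0]: bad value
```

```bash
python3 -m creep '[{"dx":0.07,"dy":0.14,"dz":0,"rx":0,"ry":0,"rz":0,"grip":-1},{"dx":0.14,"dy":0.28,"dz":0,"rx":0,"ry":0,"rz":0,"grip":-1},{"dx":0.21,"dy":0.42,"dz":0,"rx":0,"ry":0,"rz":0,"grip":-1},{"dx":0.28,"dy":0.56,"dz":0,"rx":0,"ry":0,"rz":0,"grip":-1},{"dx":0.35,"dy":0.7,"dz":0,"rx":0,"ry":0,"rz":0,"grip":-1}]'
```

```text
clock: 0.72
eef_pos: [372.9, -325.5, 231.2]
tool_rot: [-3.141, -0.0, 0.366]
force: [-0.1, -0.1, 0.9]
width: 85.4
gripper_force: 0.0
```

```bash
python3 -m creep '[{"dx":0.07,"dy":0.14,"dz":-0.02,"rx":0,"ry":0,"rz":0,"grip":-1},{"dx":0.14,"dy":0.28,"dz":-0.05,"rx":0,"ry":0,"rz":0,"grip":-1},{"dx":0.21,"dy":0.42,"dz":-0.08,"rx":0,"ry":0,"rz":0,"grip":-1},{"dx":0.28,"dy":0.56,"dz":-0.1,"rx":0,"ry":0,"rz":0,"grip":-1},{"dx":0.354,"dy":0.715,"dz":-0.12,"rx":0,"ry":0,"rz":0,"grip":-1}]'
python3 -m creep '[{"dx":0,"dy":0,"dz":0,"rx":0,"ry":0,"rz":0,"grip":-1},{"dx":0,"dy":0,"dz":-0.05,"rx":0,"ry":0,"rz":0,"grip":-1},{"dx":0,"dy":0,"dz":-0.1,"rx":0,"ry":0,"rz":0,"grip":-1},{"dx":0,"dy":0,"dz":-0.12,"rx":0,"ry":0,"rz":0,"grip":-1},{"dx":0,"dy":0,"dz":-0.12,"rx":0,"ry":0,"rz":0,"grip":-1}]'
python3 - <<'E'
from h import *
a=get_image("side")[150:290,240:410];b=get_image("top")[185:305,240:350]
cv2.imwrite("pics/c3.png",np.hstack([cv2.resize(a,(486,400),interpolation=2),cv2.resize(b,(300,400),interpolation=2)])[:,:,::-1])
E
```

```text
clock: 1.35
eef_pos: [510.0, -49.1, 184.1]
tool_rot: [3.141, 0.0, 0.366]
force: [0.9, -1.1, -0.2]
width: 85.5
gripper_force: 0.0
clock: 1.98
eef_pos: [508.9, -51.5, 136.3]
tool_rot: [-3.141, 0.001, 0.365]
force: [0.1, 0.4, -0.0]
width: 85.3
gripper_force: 0.0
```

View pics/c3.png

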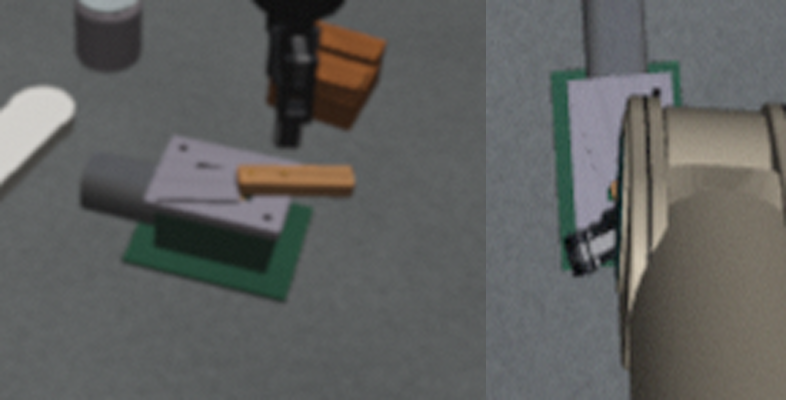

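Side view: the tool hovers above and behind the handle (handle at about (295,180) in the crop), and the arm hides most of the top view. The last move stopped about 10 mm short in y, so I'll correct that, descend and grip.

```bash
python3 -m creep '[{"dx":0.013,"dy":0.026,"dz":0,"rx":0,"ry":0,"rz":0,"grip":-1},{"dx":0.013,"dy":0.026,"dz":-0.07,"rx":0,"ry":0,"rz":0,"grip":-1},{"dx":0.013,"dy":0.026,"dz":-0.12,"rx":0,"ry":0,"rz":0,"grip":-1},{"dx":0.013,"dy":0.026,"dz":-0.155,"rx":0,"ry":0,"rz":0,"grip":-1},{"dx":0.013,"dy":0.026,"dz":-0.155,"rx":0,"ry":0,"rz":0,"grip":-1}]'
python3 -m creep '[{"dx":0,"dy":0,"dz":0,"rx":0,"ry":0,"rz":0,"grip":0},{"dx":0,"dy":0,"dz":0,"rx":0,"ry":0,"rz":0,"grip":0.5},{"dx":0,"dy":0,"dz":0,"rx":0,"ry":0,"rz":0,"grip":1},{"dx":0,"dy":0,"dz":0,"rx":0,"ry":0,"rz":0,"grip":1},{"dx":0,"dy":0,"dz":0,"rx":0,"ry":0,"rz":0,"grip":1}]'
```

```text
clock: 2.7
eef_pos: [514.4, -39.9, 74.0]
tool_rot: [-3.141, 0.001, 0.366]
force: [-1.1, -0.0, -0.7]
width: 85.7
gripper_force: 0.0
clock: 3.32
eef_pos: [514.9, -40.2, 75.3]
tool_rot: [3.141, -0.001, 0.366]
force: [-0.6, 1.1, 5.9]
width: 22.9
gripper_force: 59.2
```

```bash
python3 -m creep '[{"dx":0,"dy":0,"dz":0.03,"rx":0,"ry":0,"rz":0,"grip":1},{"dx":0,"dy":0,"dz":0.08,"rx":0,"ry":0,"rz":0,"grip":1},{"dx":0,"dy":0,"dz":0.13,"rx":0,"ry":0,"rz":0,"grip":1},{"dx":0,"dy":0,"dz":0.17,"rx":0,"ry":0,"rz":0,"grip":1},{"dx":0,"dy":0,"dz":0.2,"rx":0,"ry":0,"rz":0,"grip":1}]'
python3 -m creep '[{"dx":-0.07,"dy":-0.05,"dz":0,"rx":0,"ry":0,"rz":-0.015,"grip":1},{"dx":-0.14,"dy":-0.1,"dz":0,"rx":0,"ry":0,"rz":-0.03,"grip":1},{"dx":-0.2,"dy":-0.15,"dz":0,"rx":0,"ry":0,"rz":-0.045,"grip":1},{"dx":-0.25,"dy":-0.2,"dz":0,"rx":0,"ry":0,"rz":-0.06,"grip":1},{"dx":-0.25,"dy":-0.25,"dz":0,"rx":0,"ry":0,"rz":-0.071,"grip":1}]'
python3 - <<'E'
from h import *
s=ctrl.read_state();print(s["eef_pos"],s["tool_rot"])
a=get_image("side")[120:260,260:440];b=get_image("top")[185:305,240:420]
cv2.imwrite("pics/c4.png",np.vstack([cv2.resize(a,(450,350),interpolation=2),cv2.resize(b,(450,250),interpolation=2)])[:,:,::-1])
E
```

```text
clock: 3.95
eef_pos: [514.7, -40.5, 155.7]
tool_rot: [3.141, -0.001, 0.366]
force: [-0.8, -0.9, -2.0]
width: 22.4
gripper_force: 58.5
clock: 4.58
eef_pos: [413.2, -141.3, 154.7]
tool_rot: [-3.141, 0.001, -0.085]
force: [1.2, 0.3, -1.7]
width: 22.4
gripper_force: 58.6
[ 413.24559857 -141.34231892  154.67409263] [-3.14133091e+00  1.16598172e-03 -8.46989058e-02]
```

View pics/c4.png

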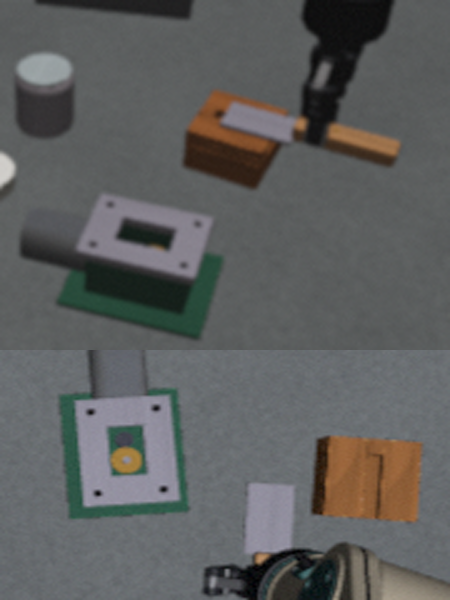

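The scraper is held level, with the blade visible in the top view at about (347,252) px. All four threaded holes are now clear. Next I'll measure the blade against the slot and refine the flange pose.

```bash
python3 - <<'E'
from h import *
im=get_image("top");s=ctrl.read_state()
h=cv2.cvtColor(im,cv2.COLOR_RGB2HSV);print(h[250,347],h[250,330])
for b in blobs("top",im,(112,0,90),(170,80,255),(328,225,365,280))[:2]:
    P=onz("top",b[2],154);print(np.round(P[:,:2],1).tolist(),b[1],b[3])
def th(c):
    x,y=c;g=255-im[y-4:y+5,x-4:x+5].mean(2);w=np.clip(g-np.median(g)-25,0,None)
    yy,xx=np.mgrid[y-4:y+5,x-4:x+5];return [(w*xx).sum()/w.sum(),(w*yy).sum()/w.sum()]
px=[th((240+int(round(a/2.5)),185+int(round((b-350)/2.5)))) for a,b in[(90,411),(156,408),(163,489),(98,493)]]
P=onz("top",px,70)[:,:2];print(np.round(P,1).tolist(),P.mean(0),np.degrees(np.arctan2(*(P[0]+P[1]-P[2]-P[3])[::-1])))
print(s["eef_pos"])
E
```

```text
[124  24 157] [105  18 114]
[[446.5, -123.4], [513.8, -129.0], [510.6, -175.0], [443.3, -169.0]] (21.352598190307617, 31.796083450317383) 573.0
[[611.2, 1.2], [612.1, -60.8], [nan, nan], [536.8, -15.6]] [nan nan] nan
[ 416.08399643 -141.76244285  154.71710529]<stdin>:8: RuntimeWarning: invalid value encountered in scalar divide
```

```bash
python3 -m creep '[{"dx":-0.07,"dy":-0.1,"dz":0,"rx":0,"ry":0,"rz":0,"grip":1},{"dx":-0.13,"dy":-0.2,"dz":0,"rx":0,"ry":0,"rz":0,"grip":1},{"dx":-0.14,"dy":-0.28,"dz":0,"rx":0,"ry":0,"rz":0,"grip":1},{"dx":-0.14,"dy":-0.28,"dz":-0.05,"rx":0,"ry":0,"rz":0,"grip":1},{"dx":-0.14,"dy":-0.28,"dz":-0.1,"rx":0,"ry":0,"rz":0,"grip":1}]'
python3 -m creep '[{"dx":0,"dy":0,"dz":-0.05,"rx":0,"ry":0,"rz":0,"grip":1},{"dx":0,"dy":0,"dz":-0.1,"rx":0,"ry":0,"rz":0,"grip":1},{"dx":0,"dy":0,"dz":-0.15,"rx":0,"ry":0,"rz":0,"grip":1},{"dx":0,"dy":0,"dz":-0.178,"rx":0,"ry":0,"rz":0,"grip":1},{"dx":0,"dy":0,"dz":-0.178,"rx":0,"ry":0,"rz":0,"grip":1}]'
python3 - <<'E'
from h import *
a=get_image("side")
im=get_image("top");cv2.imwrite("pics/t5.png",im[:,:,::-1]);cv2.imwrite("pics/s5.png",a[:,:,::-1])
for b in blobs("top",im,(112,0,90),(170,80,255),(355,225,420,310))[:2]:
    P=onz("top",b[2],42);print(np.round(P[:,:2],1).tolist(),b[1],b[3])
s=ctrl.read_state();print(s["eef_pos"],s["tool_rot"])
a=a[120:220,310:430];b=im[215:295,350:430]
cv2.imwrite("pics/c5.png",np.hstack([cv2.resize(a,(480,400),interpolation=2),cv2.resize(b,(320,320),interpolation=2,dst=None) if 0 else cv2.copyMakeBorder(cv2.resize(b,(320,320),interpolation=2),0,80,0,0,0)])[:,:,::-1])
E
```

```text
clock: 5.35
eef_pos: [360.2, -252.7, 114.1]
tool_rot: [3.141, -0.002, -0.079]
force: [0.4, -0.5, -1.7]
width: 22.2
gripper_force: 58.7
clock: 5.98
eef_pos: [360.0, -251.8, 42.3]
tool_rot: [-3.141, -0.0, -0.078]
force: [-0.2, 1.0, -1.1]
width: 22.9
gripper_force: 58.7
[[380.6, -229.6], [458.8, -236.9], [455.7, -281.9], [377.4, -274.1]] (18.55880355834961, 33.126461029052734) 498.0
[ 360.01196076 -251.86408433   42.62855911] [-3.14140951e+00 -1.33100808e-04 -7.82917071e-02]
```

View pics/c5.png

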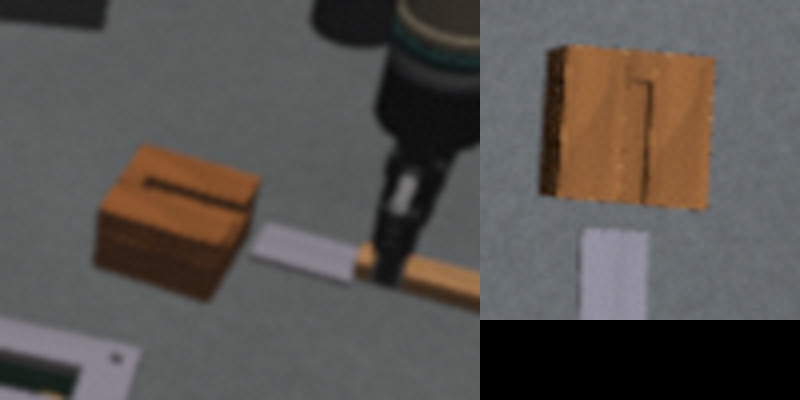

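```bash
python3 - <<'E'
from h import *
px=lambda l,o:(np.array(l,float)+.5)/4-.5+np.array(o)
P=onz("top",px([(558-480,196),(709-480,209),(567-480,44),(715-480,58)],(350,215)),56)[:,:2]
B=onz("top",px([(584-480,229),(649-480,232),(581-480,315),(647-480,315)],(350,215)),42)[:,:2]
print(P.round(1).tolist(),B.round(1).tolist())
m=(P[0]+P[1])/2;c=(P[2]+P[3])/2;u=(c-m)/np.linalg.norm(c-m);n=np.array([-u[1],u[0]])
print("holder yaw",np.degrees(np.arctan2(u[1],u[0])),"mouth edge tilt",np.degrees(np.arctan2(*(P[0]-P[1])[::-1]))-90)
e=(B[0]+B[1])/2;print("blade end rel mouth: along,lat",(e-m)@u,(e-m)@n, "mouth",m)
# sobel column edges averaged over rows for both
g=cv2.cvtColor(cv2.imread("pics/t5.png"),cv2.COLOR_BGR2HSV)
print(g[284,366:400,0].tolist());print(g[260,480-120:410,1].tolist());print(g[284,366:400,2].tolist())
S=cv2.imread("pics/t5.png")[250]
print(S[360:412,2].tolist())
E
```

```text
[[476.0, -221.0], [468.0, -311.4], [566.6, -228.7], [558.0, -318.1]] [[455.9, -239.6], [453.9, -279.0], [404.8, -236.5], [404.6, -276.3]]
holder yaw -4.562043417055967 mouth edge tilt -5.073125781835898
blade end rel mouth: along,lat -17.62090744396794 5.4598686056331776 mouth [ 472.01296456 -266.1774696 ]
[98, 107, 103, 103, 99, 111, 103, 98, 109, 125, 124, 122, 122, 124, 126, 126, 122, 124, 124, 124, 124, 126, 122, 128, 124, 125, 105, 100, 105, 100, 99, 98, 95, 100]
[13, 15, 16, 16, 9, 93, 150, 146, 163, 156, 158, 155, 153, 162, 153, 154, 153, 152, 154, 151, 158, 153, 153, 154, 155, 159, 158, 159, 154, 154, 156, 171, 160, 154, 160, 155, 164, 155, 155, 157, 154, 154, 159, 158, 155, 158, 140, 54, 14, 16]
[113, 115, 116, 115, 111, 113, 109, 110, 108, 140, 158, 158, 159, 159, 159, 156, 158, 154, 152, 152, 156, 155, 159, 157, 158, 138, 117, 112, 110, 108, 110, 112, 112, 108]
[110, 106, 108, 106, 99, 69, 44, 35, 42, 44, 124, 153, 147, 145, 143, 143, 143, 146, 142, 140, 144, 141, 142, 151, 152, 150, 140, 145, 140, 139, 136, 94, 132, 154, 148, 151, 149, 142, 140, 142, 141, 137, 142, 140, 145, 149, 153, 131, 111, 102, 102, 100]
```

Both views show the blade level in front of the mouth, about 17 mm short of it and 5 mm too far to +y (blade end at (616,230) in the crop, mouth middle at (633,202)). I'll correct sideways and enter part way.

```bash
python3 -m creep '[{"dx":0,"dy":-0.0125,"dz":0.005,"rx":0,"ry":0,"rz":0,"grip":1},{"dx":0.02,"dy":-0.014,"dz":0.005,"rx":0,"ry":0,"rz":0,"grip":1},{"dx":0.04,"dy":-0.0155,"dz":0.005,"rx":0,"ry":0,"rz":0,"grip":1},{"dx":0.06,"dy":-0.0175,"dz":0.005,"rx":0,"ry":0,"rz":0,"grip":1},{"dx":0.08,"dy":-0.019,"dz":0.005,"rx":0,"ry":0,"rz":0,"grip":1}]'
python3 - <<'E'
from h import *
a=get_image("side");im=get_image("top")
a=a[130:200,310:400];b=im[215:285,350:430]
cv2.imwrite("pics/c6.png",np.hstack([cv2.resize(a,(450,350),interpolation=2),cv2.resize(b,(320,350),interpolation=2)])[:,:,::-1])
E
```

```text
clock: 6.7
eef_pos: [391.4, -260.0, 45.3]
tool_rot: [3.142, -0.0, -0.08]
force: [0.0, -0.5, -1.5]
width: 22.1
gripper_force: 58.7
```

View pics/c6.png

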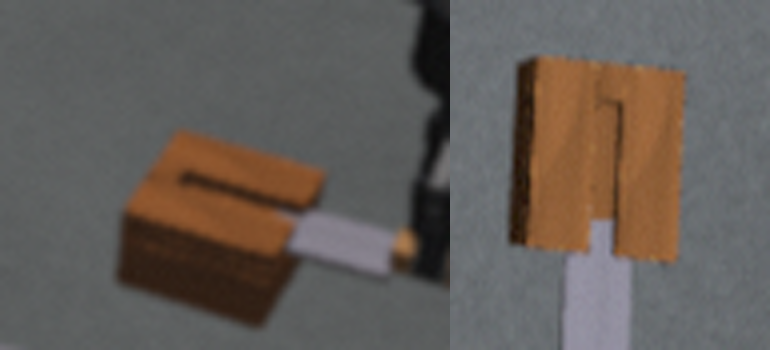

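The blade has entered the slot, about 15 mm in and centred (gap at x≈603, blade at x≈598, roughly what parallax accounts for), with no contact force. I'll push on home.

```bash
python3 -m creep '[{"dx":0.025,"dy":-0.002,"dz":0,"rx":0,"ry":0,"rz":0,"grip":1},{"dx":0.05,"dy":-0.004,"dz":0,"rx":0,"ry":0,"rz":0,"grip":1},{"dx":0.075,"dy":-0.006,"dz":0,"rx":0,"ry":0,"rz":0,"grip":1},{"dx":0.1,"dy":-0.008,"dz":0,"rx":0,"ry":0,"rz":0,"grip":1},{"dx":0.122,"dy":-0.01,"dz":0,"rx":0,"ry":0,"rz":0,"grip":1}]'
python3 - <<'E'
from h import *
a=get_image("side");im=get_image("top")
a=a[130:200,310:400];b=im[215:285,350:430]
cv2.imwrite("pics/c7.png",np.hstack([cv2.resize(a,(450,350),interpolation=2),cv2.resize(b,(320,350),interpolation=2)])[:,:,::-1])
E
```

```text
clock: 7.42
eef_pos: [440.2, -264.0, 45.3]
tool_rot: [3.142, -0.0, -0.08]
force: [0.2, -0.4, -1.3]
width: 22.3
gripper_force: 58.7
```

View pics/c7.png

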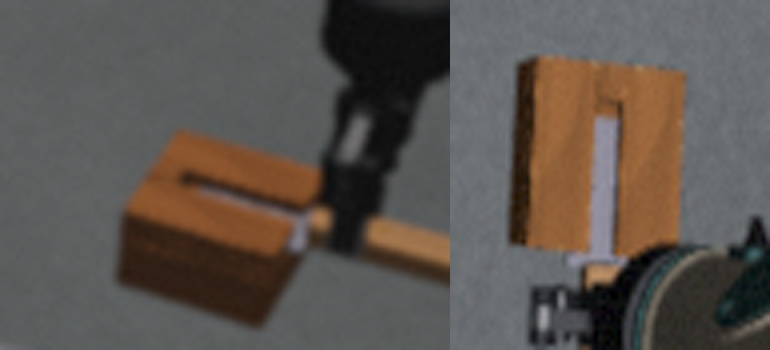

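About 6 mm of blade still shows between the face and the handle. I'll creep in until contact.

```bash
python3 -m creep '[{"dx":0.004,"dy":0,"dz":0,"rx":0,"ry":0,"rz":0,"grip":1},{"dx":0.008,"dy":-0.001,"dz":0,"rx":0,"ry":0,"rz":0,"grip":1},{"dx":0.01,"dy":-0.001,"dz":0,"rx":0,"ry":0,"rz":0,"grip":1},{"dx":0.012,"dy":-0.001,"dz":0,"rx":0,"ry":0,"rz":0,"grip":1},{"dx":0.012,"dy":-0.001,"dz":0,"rx":0,"ry":0,"rz":0,"grip":1}]'
python3 -m creep '[{"dx":0.001,"dy":0,"dz":0,"rx":0,"ry":0,"rz":0,"grip":1},{"dx":0.002,"dy":0,"dz":0,"rx":0,"ry":0,"rz":0,"grip":1},{"dx":0.003,"dy":0,"dz":0,"rx":0,"ry":0,"rz":0,"grip":1},{"dx":0.004,"dy":0,"dz":0,"rx":0,"ry":0,"rz":0,"grip":1},{"dx":0.004,"dy":0,"dz":0,"rx":0,"ry":0,"rz":0,"grip":1}]'
python3 - <<'E'
from cell import ctrl
print(ctrl.read_state()["force"])
E
```

```text
clock: 8.15
eef_pos: [444.2, -264.4, 45.3]
tool_rot: [-3.142, -0.0, -0.08]
force: [0.1, -0.4, -1.2]
width: 22.5
gripper_force: 58.7
clock: 8.78
eef_pos: [445.5, -264.4, 45.3]
tool_rot: [-3.141, 0.001, -0.08]
force: [-1.0, -0.1, -1.7]
width: 22.3
gripper_force: 58.8
[-0.9946858  -0.12440458 -1.69001125]
```

```bash
python3 -m creep '[{"dx":0.001,"dy":0,"dz":0,"rx":0,"ry":0,"rz":0,"grip":1},{"dx":0.002,"dy":0,"dz":0,"rx":0,"ry":0,"rz":0,"grip":1},{"dx":0.003,"dy":0,"dz":0,"rx":0,"ry":0,"rz":0,"grip":1},{"dx":0.004,"dy":0,"dz":0,"rx":0,"ry":0,"rz":0,"grip":1},{"dx":0.004,"dy":0,"dz":0,"rx":0,"ry":0,"rz":0,"grip":1}]'
```

```text
clock: 9.4
eef_pos: [445.6, -264.3, 45.2]
tool_rot: [-3.141, 0.003, -0.081]
force: [-5.9, -0.2, 1.3]
width: 22.1
gripper_force: 59.1
```

```bash
python3 -m creep '[{"dx":0.001,"dy":0,"dz":0,"rx":0,"ry":0,"rz":0,"grip":1},{"dx":0.002,"dy":0,"dz":0,"rx":0,"ry":0,"rz":0,"grip":1},{"dx":0.003,"dy":0,"dz":0,"rx":0,"ry":0,"rz":0,"grip":1},{"dx":0.004,"dy":0,"dz":0,"rx":0,"ry":0,"rz":0,"grip":1},{"dx":0.005,"dy":0,"dz":0,"rx":0,"ry":0,"rz":0,"grip":1}]'
```

```text
clock: 10.02
eef_pos: [445.7, -264.3, 45.1]
tool_rot: [-3.14, 0.006, -0.082]
force: [-10.1, 1.0, 4.9]
width: 22.4
gripper_force: 59.3
```

The handle is firmly against the face. Now I'll ease off, lower by 2 mm, release and rise.

```bash
python3 -m creep '[{"dx":-0.007,"dy":0,"dz":0,"rx":0,"ry":0,"rz":0,"grip":1},{"dx":-0.007,"dy":0,"dz":-0.005,"rx":0,"ry":0,"rz":0,"grip":1},{"dx":-0.007,"dy":0,"dz":-0.005,"rx":0,"ry":0,"rz":0,"grip":1},{"dx":-0.007,"dy":0,"dz":-0.005,"rx":0,"ry":0,"rz":0,"grip":0},{"dx":-0.007,"dy":0,"dz":-0.005,"rx":0,"ry":0,"rz":0,"grip":-1}]'
python3 -m creep '[{"dx":0,"dy":0,"dz":0,"rx":0,"ry":0,"rz":0,"grip":-1},{"dx":0,"dy":0,"dz":0,"rx":0,"ry":0,"rz":0,"grip":-1},{"dx":0,"dy":0,"dz":0,"rx":0,"ry":0,"rz":0,"grip":-1},{"dx":0,"dy":0,"dz":0.06,"rx":0,"ry":0,"rz":0,"grip":-1},{"dx":0,"dy":0,"dz":0.14,"rx":0,"ry":0,"rz":0,"grip":-1}]'
python3 -m creep '[{"dx":0,"dy":0.05,"dz":0.12,"rx":0,"ry":0,"rz":0,"grip":-1},{"dx":0,"dy":0.15,"dz":0.2,"rx":0,"ry":0,"rz":0,"grip":-1},{"dx":0,"dy":0.28,"dz":0.25,"rx":0,"ry":0,"rz":0.015,"grip":-1},{"dx":0,"dy":0.42,"dz":0.25,"rx":0,"ry":0,"rz":0.03,"grip":-1},{"dx":0,"dy":0.56,"dz":0.25,"rx":0,"ry":0,"rz":0.045,"grip":-1}]'
python3 - <<'E'
from h import *
a=get_image("side");im=get_image("top");cv2.imwrite("pics/t8.png",im[:,:,::-1])
a=a[130:200,310:400];b=im[215:295,350:430]
cv2.imwrite("pics/c8.png",np.hstack([cv2.resize(a,(450,350),interpolation=2),cv2.resize(b,(350,350),interpolation=2)])[:,:,::-1])
E
```

```text
clock: 10.65
eef_pos: [448.4, -264.6, 43.6]
tool_rot: [3.141, -0.003, -0.079]
force: [1.0, -0.2, 0.0]
width: 57.9
gripper_force: 0.0
clock: 11.28
eef_pos: [446.0, -264.1, 99.4]
tool_rot: [-3.141, 0.002, -0.081]
force: [-0.5, -0.6, 0.4]
width: 85.1
gripper_force: 0.0
clock: 11.9
eef_pos: [446.8, -38.7, 199.9]
tool_rot: [3.141, -0.002, 0.205]
force: [1.1, -0.2, -0.1]
width: 85.2
gripper_force: 0.0
```

View pics/c8.png

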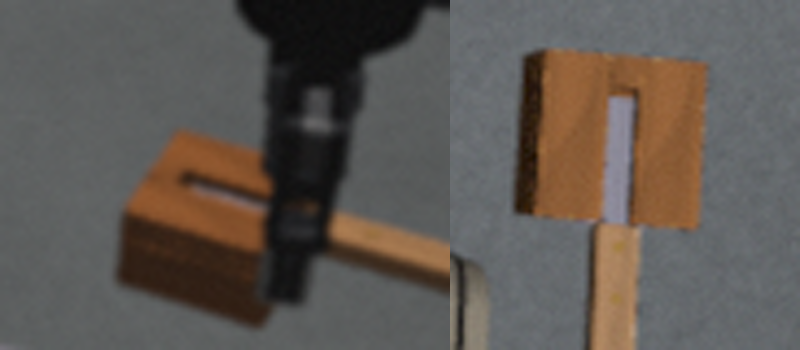

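The scraper is fully home and straight: the handle butts the face at (615,225) and the blade fills the gap in the roof. Next is the cover. I'll refine the holes and threads numerically and check clearance to the bottle.

```bash
cat >> h.py <<'E'
def dark(n,im,P0,r=5,thr=0.5):
    "centroids of dark spots near the projected points P0"
    out=[];g=cv2.cvtColor(im,cv2.COLOR_RGB2GRAY).astype(float)
    for u,v in np.round(proj(n,P0)).astype(int):
        w=g[v-r:v+r+1,u-r:u+r+1];hi,lo=np.median(w[[0,-1]]),w.min();q=np.clip((hi-w)/(hi-lo)-0.3,0,None)
        yy,xx=np.mgrid[v-r:v+r+1,u-r:u+r+1];out.append(((q*xx).sum()/q.sum(),(q*yy).sum()/q.sum()))
    return np.array(out)
def pts(c,yaw,z):
    t=np.radians(yaw);R=np.array([[np.cos(t),-np.sin(t)],[np.sin(t),np.cos(t)]])
    return np.c_[np.array([(-46,-31),(-46,31),(46,31),(46,-31)])@R.T+c,np.full(4,z)]
def rep(P):
    c=P.mean(0);d=P[2]+P[3]-P[0]-P[1];e=P[1]+P[2]-P[0]-P[3]
    print(c.round(1),"yaw",np.degrees(np.arctan2(d[1],d[0])).round(2),np.degrees(np.arctan2(-e[0],e[1])).round(2),"size",(np.linalg.norm(d)/2).round(1),(np.linalg.norm(e)/2).round(1))
E
python3 - <<'E'
from h import *
side=get_image("side");top=cv2.imread("pics/t8.png")[:,:,::-1].copy();t0=cv2.imread("pics/top0.png")[:,:,::-1].copy();s0=cv2.imread("pics/side0.png")[:,:,::-1].copy()
for n,im,c,y,z,r in[("top",top,(549.2,-33.2),3.9,70,4),("side",side,(549.2,-33.2),3.9,70,4),("top",t0,(578.2,264.1),19,5,5),("side",s0,(578.2,264.1),19,5,5)]:
    d=dark(n,im,pts(c,y,z),r);W=onz(n,d,z)[:,:2];print(n,(W-pts(c,y,z)[:,:2]).round(1).tolist());rep(W)
print(onz("top",[(168,161)],130),onz("side",[(204,259)],130))
E
```

```text
top [[0.0, 0.2], [-0.1, -0.0], [-0.3, 0.2], [-0.1, 0.2]]
[549.1 -33.1] yaw 3.99 4.1 size 91.9 61.9
side [[-0.9, -7.2], [-0.4, 5.5], [-0.6, 3.8], [1.9, -8.8]]
[549.2 -34.9] yaw 2.83 4.01 size 93.2 74.7
top [[-0.1, -2.3], [-1.1, -0.5], [0.9, 2.3], [1.8, 0.8]]
[578.6 264.2] yaw 20.31 19.38 size 94.9 63.9
side [[-0.1, -0.9], [-1.3, 2.9], [-1.2, 3.1], [-13.8, 8.1]]
[574.1 267.4] yaw 23.32 14.07 size 87.3 59.8
[[706.47423649 242.11251009 130.        ]] [[702.09459079 250.47251221 130.        ]]
```

```bash
python3 -m creep '[{"dx":0.05,"dy":0.13,"dz":0,"rx":0,"ry":0,"rz":0.005,"grip":-1},{"dx":0.1,"dy":0.26,"dz":0,"rx":0,"ry":0,"rz":0.01,"grip":-1},{"dx":0.15,"dy":0.39,"dz":0,"rx":0,"ry":0,"rz":0.015,"grip":-1},{"dx":0.2,"dy":0.52,"dz":0,"rx":0,"ry":0,"rz":0.02,"grip":-1},{"dx":0.26,"dy":0.64,"dz":0,"rx":0,"ry":0,"rz":0.02,"grip":-1}]'
python3 -m creep '[{"dx":0,"dy":0,"dz":-0.01,"rx":0,"ry":0,"rz":0,"grip":-1},{"dx":0.01,"dy":0.02,"dz":-0.06,"rx":0,"ry":0,"rz":0,"grip":-1},{"dx":0.04,"dy":0.07,"dz":-0.12,"rx":0,"ry":0,"rz":0,"grip":-1},{"dx":0.068,"dy":0.117,"dz":-0.2,"rx":0,"ry":0,"rz":0,"grip":-1},{"dx":0.068,"dy":0.117,"dz":-0.2,"rx":0,"ry":0,"rz":0,"grip":-1}]'
```

```text
clock: 12.68
eef_pos: [551.8, 215.6, 199.4]
tool_rot: [3.141, -0.0, 0.326]
force: [0.4, -0.4, -0.0]
width: 85.8
gripper_force: 0.0
clock: 13.3
eef_pos: [576.0, 261.3, 115.6]
tool_rot: [3.141, 0.006, 0.327]
force: [-0.2, -0.8, 1.0]
width: 85.3
gripper_force: 0.0
```

```bash
python3 -m creep '[{"dx":0,"dy":0.003,"dz":-0.04,"rx":0,"ry":0,"rz":0.001,"grip":-1},{"dx":0,"dy":0.003,"dz":-0.1,"rx":0,"ry":0,"rz":0.001,"grip":-1},{"dx":0,"dy":0.003,"dz":-0.15,"rx":0,"ry":0,"rz":0.001,"grip":-1},{"dx":0,"dy":0.003,"dz":-0.18,"rx":0,"ry":0,"rz":0.001,"grip":-1},{"dx":0,"dy":0.003,"dz":-0.18,"rx":0,"ry":0,"rz":0.001,"grip":-1}]'
```

```text
clock: 13.92
eef_pos: [577.3, 263.0, 46.6]
tool_rot: [3.141, 0.001, 0.334]
force: [0.2, -0.6, 0.1]
width: 85.4
gripper_force: 0.0
```

```bash
python3 -m creep '[{"dx":0.002,"dy":0.002,"dz":-0.04,"rx":0,"ry":0,"rz":0,"grip":-1},{"dx":0.002,"dy":0.002,"dz":-0.07,"rx":0,"ry":0,"rz":0,"grip":-1},{"dx":0.002,"dy":0.002,"dz":-0.087,"rx":0,"ry":0,"rz":0,"grip":-1},{"dx":0.002,"dy":0.002,"dz":-0.087,"rx":0,"ry":0,"rz":0,"grip":-1},{"dx":0.002,"dy":0.002,"dz":-0.087,"rx":0,"ry":0,"rz":0,"grip":-1}]'
python3 -m creep '[{"dx":0,"dy":0,"dz":0,"rx":0,"ry":0,"rz":0,"grip":0},{"dx":0,"dy":0,"dz":0,"rx":0,"ry":0,"rz":0,"grip":1},{"dx":0,"dy":0,"dz":0,"rx":0,"ry":0,"rz":0,"grip":1},{"dx":0,"dy":0,"dz":0,"rx":0,"ry":0,"rz":0,"grip":1},{"dx":0,"dy":0,"dz":0,"rx":0,"ry":0,"rz":0,"grip":1}]'
python3 -m creep '[{"dx":0,"dy":0,"dz":0,"rx":0,"ry":0,"rz":0,"grip":1},{"dx":0,"dy":0,"dz":0,"rx":0,"ry":0,"rz":0,"grip":1},{"dx":0,"dy":0,"dz":0,"rx":0,"ry":0,"rz":0,"grip":1},{"dx":0,"dy":0,"dz":0,"rx":0,"ry":0,"rz":0,"grip":1},{"dx":0,"dy":0,"dz":0,"rx":0,"ry":0,"rz":0,"grip":1}]'
```

```text
clock: 14.55
eef_pos: [578.9, 264.5, 12.7]
tool_rot: [3.142, -0.001, 0.334]
force: [0.0, -0.7, 0.6]
width: 85.2
gripper_force: 0.0
clock: 15.18
eef_pos: [578.8, 264.7, 12.9]
tool_rot: [-3.141, -0.001, 0.334]
force: [-0.2, 0.7, 2.6]
width: 12.3
gripper_force: 59.2
clock: 15.8
eef_pos: [578.8, 264.7, 12.8]
tool_rot: [-3.141, -0.001, 0.334]
force: [-0.9, 0.3, 4.9]
width: 12.5
gripper_force: 59.4
```

```bash
python3 -m creep '[{"dx":0,"dy":0,"dz":0.03,"rx":0,"ry":0,"rz":0,"grip":1},{"dx":0,"dy":0,"dz":0.1,"rx":0,"ry":0,"rz":0,"grip":1},{"dx":0,"dy":0,"dz":0.18,"rx":0,"ry":0,"rz":0,"grip":1},{"dx":0,"dy":0,"dz":0.27,"rx":0,"ry":0,"rz":0,"grip":1},{"dx":0,"dy":0,"dz":0.3,"rx":0,"ry":0,"rz":0,"grip":1}]'
python3 -m creep '[{"dx":-0.005,"dy":-0.08,"dz":0,"rx":0,"ry":0,"rz":-0.005,"grip":1},{"dx":-0.02,"dy":-0.2,"dz":0,"rx":0,"ry":0,"rz":-0.015,"grip":1},{"dx":-0.04,"dy":-0.33,"dz":0,"rx":0,"ry":0,"rz":-0.025,"grip":1},{"dx":-0.06,"dy":-0.46,"dz":0,"rx":0,"ry":0,"rz":-0.035,"grip":1},{"dx":-0.073,"dy":-0.59,"dz":0,"rx":0,"ry":0,"rz":-0.042,"grip":1}]'
python3 -m creep '[{"dx":0,"dy":-0.08,"dz":0,"rx":0,"ry":0,"rz":0,"grip":1},{"dx":0,"dy":-0.13,"dz":0,"rx":0,"ry":0,"rz":0,"grip":1},{"dx":0,"dy":-0.153,"dz":0,"rx":0,"ry":0,"rz":0,"grip":1},{"dx":0,"dy":-0.153,"dz":0,"rx":0,"ry":0,"rz":0,"grip":1},{"dx":0,"dy":-0.153,"dz":0,"rx":0,"ry":0,"rz":0,"grip":1}]'
```

```text
clock: 16.42
eef_pos: [579.8, 264.3, 134.6]
tool_rot: [3.141, -0.003, 0.334]
force: [-0.1, 0.1, -2.4]
width: 12.7
gripper_force: 58.7
clock: 17.05
eef_pos: [548.0, 26.7, 131.6]
tool_rot: [3.141, 0.002, 0.069]
force: [1.7, 0.4, -2.2]
width: 12.7
gripper_force: 58.7
clock: 17.68
eef_pos: [549.4, -31.3, 132.2]
tool_rot: [-3.141, 0.0, 0.072]
force: [-0.3, 0.3, -2.8]
width: 12.9
gripper_force: 58.7
```

```bash
python3 -m creep '[{"dx":0.0005,"dy":-0.003,"dz":-0.02,"rx":0,"ry":0,"rz":0,"grip":1},{"dx":0.0005,"dy":-0.003,"dz":-0.045,"rx":0,"ry":0,"rz":0,"grip":1},{"dx":0.0005,"dy":-0.003,"dz":-0.065,"rx":0,"ry":0,"rz":0,"grip":1},{"dx":0.0005,"dy":-0.003,"dz":-0.08,"rx":0,"ry":0,"rz":0,"grip":1},{"dx":0.0005,"dy":-0.003,"dz":-0.085,"rx":0,"ry":0,"rz":0,"grip":1}]'
python3 -m creep '[{"dx":0,"dy":0,"dz":0,"rx":0,"ry":0,"rz":0,"grip":1},{"dx":0,"dy":0,"dz":0,"rx":0,"ry":0,"rz":0,"grip":1},{"dx":0,"dy":0,"dz":0,"rx":0,"ry":0,"rz":0,"grip":1},{"dx":0,"dy":0,"dz":0,"rx":0,"ry":0,"rz":0,"grip":1},{"dx":0,"dy":0,"dz":0,"rx":0,"ry":0,"rz":0,"grip":1}]'
python3 - <<'E'
from h import *
for n in("side","top"):
    im=get_image(n);cv2.imwrite(f"pics/{n}9.png",im[:,:,::-1])
    c=pts((549.1,-33.1),4,90);print(n,proj(n,c).round(1).tolist())
    h=cv2.cvtColor(im,cv2.COLOR_RGB2HSV)
    u=proj(n,[(549,-33,90)])[0].astype(int)
    for b in blobs(n,im,(90,12,135),(112,80,255),(u[0]-50,u[1]-50,u[0]+50,u[1]+50),5)[:3]:
        print(b[3],b[1],onz(n,b[2],90)[:,:2].round(1).tolist())
E
```

```text
clock: 18.3
eef_pos: [549.4, -34.0, 97.9]
tool_rot: [-3.142, 0.001, 0.07]
force: [-0.2, -0.3, -2.2]
width: 12.7
gripper_force: 58.7
clock: 18.92
eef_pos: [549.7, -34.0, 98.6]
tool_rot: [-3.142, -0.0, 0.071]
force: [-0.2, -0.4, -2.5]
width: 12.7
gripper_force: 58.7
side [[339.6, 202.3], [333.8, 218.7], [297.2, 210.3], [304.3, 194.5]]
711.0 (51.04310989379883, 24.959407806396484) [[604.4, 15.4], [624.9, -75.2], [493.2, -82.0], [481.3, 6.4]]
top [[305.8, 251.4], [278.9, 253.4], [276.0, 213.5], [302.7, 211.6]]
23.0 (5.1209516525268555, 11.686273574829102) [[584.0, 22.1], [609.0, 11.5], [604.3, 0.6], [579.4, 11.2]]
```

```bash
python3 -m creep '[{"dx":0,"dy":0.001,"dz":0,"rx":0,"ry":0,"rz":0,"grip":1},{"dx":0,"dy":0.002,"dz":0,"rx":0,"ry":0,"rz":0,"grip":1},{"dx":0,"dy":0.003,"dz":0,"rx":0,"ry":0,"rz":0,"grip":1},{"dx":0,"dy":0.003,"dz":0,"rx":0,"ry":0,"rz":0,"grip":1},{"dx":0,"dy":0.003,"dz":0,"rx":0,"ry":0,"rz":0,"grip":1}]'
python3 - <<'E'
from h import *
for n in("side","top"):
    im=get_image(n);cv2.imwrite(f"pics/{n}10.png",im[:,:,::-1]);g=cv2.cvtColor(im,cv2.COLOR_RGB2GRAY)
    for k,(u,v) in enumerate(np.round(proj(n,pts((549.1,-33.1),4,90))).astype(int)):
        print(n,"hole",k+1,(u,v));print(g[v-6:v+7,u-8:u+9])
E
```

```text
clock: 19.65
eef_pos: [549.6, -32.8, 98.5]
tool_rot: [3.142, -0.0, 0.07]
force: [0.0, 0.2, -2.7]
width: 12.6
gripper_force: 58.7
side hole 1 (np.int64(340), np.int64(202))
[[103 100  98  95  94  94  95  96  97  95  96  95  97  98  98  95  97]
 [122 121 115 109 102  99  97  96  96  96  95  94  95  97  96  96  96]
 [126 134 139 136 130 122 118 116 111 103 101  97  97  98  98  96  96]
 [ 80 111 144 159 158 153 149 144 138 129 124 117 112 109 103  99  96]
 [ 40  81 134 163 165 158 152 143 140 140 147 148 142 133 118 103  95]
 [ 29  72 129 157 154 136 115 105 103 117 136 158 163 152 126 105  96]
 [ 28  73 126 154 146 112  87  78  76  85 115 150 161 150 120  98  97]
 [ 31  82 136 161 151 119  97  88  86  92 115 147 161 144 111  95  96]
 [ 36  93 149 168 161 144 128 116 114 121 137 155 155 136 107  96  96]
 [ 39  98 155 170 169 165 157 149 148 152 159 165 152 122  99  94  96]
 [ 43  99 153 170 170 169 169 166 165 168 170 165 147 115  97  97  96]
 [ 42 100 152 168 167 169 169 167 170 170 170 163 138 107  96  95  95]
 [ 53 110 156 168 168 167 166 167 167 169 167 154 124  98  93  93  97]]
side
[... 6060 characters left out ...]
110 106 109 109 113 111 113 113 112 110 113 112 111 111 109]
 [ 99 100 103 102 105 107 107 110 109 110 111 112 111 114 114 112 113]
 [101 101 104 103 106 108 108 108 111 111 114 110 114 118 120 117 115]
 [ 99  99 103 102 107 106 107 110 109 111 112 112 114 116 116 117 117]
 [100 102 102 104 107 107 111 108 109 115 115 115 116 115 115 116 117]
 [ 99 104 104 103 108 105 110 110 112 110 111 113 113 113 116 116 117]
 [103 103 104 106 106 106 107 110 113 113 115 116 115 113 119 120 120]
 [106 104 105 105 107 108 110 109 111 113 115 115 115 116 118 118 119]
 [101 105 106 108 107 107 110 110 110 111 115 116 114 114 116 116 118]
 [103 102 105 108 109 111 110 111 114 113 114 117 117 116 117 115 116]]
```

The holes show in the side view right at their projected places. As a last check, I'll compare the side camera's own bias on the threads (from saved crop c4) with the holes now.

```bash
python3 - <<'E'
from h import *
T=pts((549.1,-33.1),4,70);q=proj("side",T)
g=cv2.cvtColor(cv2.imread("pics/c4.png"),cv2.COLOR_BGR2GRAY).astype(float)
m=[]
for u,v in [(198,224),(183,265),(93,244),(110,205)]:
    w=g[v-5:v+6,u-6:u+7];k=np.clip((np.median(w)-15)-w,0,None);yy,xx=np.mgrid[v-5:v+6,u-6:u+7]
    m.append(((k*xx).sum()/k.sum(),(k*yy).sum()/k.sum()))
m=(np.array(m)+.5)/2.5-.5+[260,120]
W=onz("side",m,70)[:,:2]-T[:,:2];print("thread bias mm",W.round(1).tolist())
g=cv2.cvtColor(cv2.imread("pics/side10.png"),cv2.COLOR_BGR2GRAY).astype(float);H=pts((549.1,-33.1),4,90);h=[]
for u,v in np.round(proj("side",H[:3])-[0,.3]).astype(int):
    w=g[v-3:v+4,u-4:u+5];k=np.clip(158-w,0,None)>12;yy,xx=np.mgrid[v-3:v+4,u-4:u+5]
    k=cv2.connectedComponents(k.astype(np.uint8),connectivity=4)[1];k=k==k[3,4];h.append((xx[k].mean(),yy[k].mean()))
print("hole mm",(onz("side",h,90)-H[:3])[:,:2].round(1).tolist())
s=ctrl.read_state();print(s["eef_pos"],s["width"],s["force"])
E
```

```text
thread bias mm [[-0.8, 3.9], [-0.9, 3.5], [-0.9, 4.0], [-0.5, 4.0]]
hole mm [[-0.3, -2.9], [-0.0, -0.7], [0.5, -0.6]]
[549.6292494  -32.84457803  98.53292137] 12.561092573708056 [ 0.34445346  0.19159181 -2.32644318]
```

The side camera puts the threads about 4 mm further +y than the top camera does, so I'll settle which to trust. I'll measure the bench cover holes (side0), threads (s5) and current holes with the same half-level rule.

```bash
python3 - <<'E'
from h import *
def cen(f,n,P,r=6,thr=.5,rad=None):
    g=cv2.cvtColor(cv2.imread(f),cv2.COLOR_BGR2GRAY).astype(np.float32);out=[]
    for u,v in proj(n,P):
        w=cv2.getRectSubPix(g,(2*r+1,2*r+1),(float(u),float(v)));w=cv2.resize(w,None,fx=8,fy=8,interpolation=cv2.INTER_CUBIC)
        c=w.shape[0]//2;z=w[c-24:c+24,c-24:c+24];lo=z.min();hi=np.percentile(w[c-40:c+40,c-40:c+40],75)
        m=(w<lo+thr*(hi-lo)).astype(np.uint8);k,L,S,C=cv2.connectedComponentsWithStats(m)
        l=L[c-24:c+24,c-24:c+24][np.unravel_index(z.argmin(),z.shape)];out.append(np.r_[(C[l]+.5)/8-.5-r+[u,v],S[l,4]/64,S[l,2]/8,S[l,3]/8])
    o=np.array(out);W=onz(n,o[:,:2],P[0,2])[:,:2]-P[:,:2];print(f,n,W.round(1).tolist(),o[:,2:].round(1).tolist())
B=pts((578.2,264.1),19,5);T=pts((549.1,-33.1),4,70);H=pts((549.1,-33.1),4,90.5)
for t in(.5,.7):
    cen("pics/side0.png","side",B,thr=t);cen("pics/top0.png","top",B,thr=t);cen("pics/s5.png","side",T,4,t);cen("pics/t8.png","top",T,4,t);cen("pics/side10.png","side",H,thr=t)
E
```

```text
pics/side0.png side [[-1.0, 3.0], [-1.3, 3.0], [-1.3, 3.3], [-5.5, 4.9]] [[26.9, 6.4, 5.4], [36.8, 7.1, 6.6], [34.9, 7.1, 6.5], [39.6, 10.0, 7.8]]
pics/top0.png top [[0.1, 0.3], [-0.2, 0.1], [-0.0, 0.2], [-0.2, 0.3]] [[29.2, 6.2, 6.0], [29.6, 6.5, 6.0], [29.6, 6.4, 6.2], [28.4, 6.1, 6.1]]
pics/s5.png side [[-0.7, 4.0], [-1.0, 3.4], [-0.8, 4.1], [-0.6, 4.0]] [[3.9, 2.4, 2.1], [5.0, 2.6, 2.4], [6.2, 3.1, 2.5], [6.4, 3.0, 2.8]]
pics/t8.png top [[-0.0, 0.2], [-0.1, 0.1], [-0.3, 0.3], [-0.1, 0.0]] [[6.1, 2.8, 2.9], [6.3, 2.9, 2.8], [6.0, 2.8, 2.6], [5.8, 2.8, 2.8]]
pics/side10.png side [[-0.1, 1.1], [0.2, -0.5], [0.4, -0.8], [-10.6, -0.5]] [[14.1, 5.2, 3.5], [17.6, 6.1, 3.8], [13.4, 5.6, 2.9], [60.0, 6.8, 13.0]]
pics/side0.png side [[-1.1, 3.1], [-1.3, 3.2], [-1.4, 3.3], [-5.1, 4.8]] [[35.5, 7.5, 6.1], [48.9, 8.1, 7.5], [44.8, 8.0, 7.4], [49.7, 10.4, 8.1]]
pics/top0.png top [[0.1, 0.3], [-0.2, 0.2], [-0.1, 0.2], [-0.2, 0.4]] [[37.5, 7.2, 6.8], [37.3, 7.4, 6.9], [37.0, 7.1, 6.9], [36.0, 7.0, 6.9]]
pics/s5.png side [[-0.6, 4.0], [-1.0, 3.4], [-0.9, 4.1], [-0.6, 3.8]] [[5.8, 3.0, 2.6], [8.1, 3.4, 3.1], [10.4, 4.0, 3.2], [11.4, 3.9, 3.8]]
pics/t8.png top [[-0.0, 0.2], [-0.1, 0.1], [-0.2, 0.2], [-0.1, 0.1]] [[10.7, 3.8, 3.6], [10.7, 3.8, 3.6], [10.5, 3.6, 3.5], [10.0, 3.6, 3.6]]
pics/side10.png side [[-0.1, 0.9], [0.1, 0.2], [0.1, -0.2], [-4.2, -4.5]] [[21.4, 6.2, 4.4], [27.3, 7.2, 4.9], [21.7, 6.6, 4.1], [94.8, 13.0, 13.0]]
```

The bias turns out to be the side camera's own: bench holes read (-1.1, +3.2) and threads (-0.8, +3.9), so moving by the top camera's figures holds. In the hover view the bright flange hides the lower rim of each hole. The upper rims agree to about 0.2 px, so alignment is within about 1 mm, and I'm handing in.

```bash
python3 - <<'E'
from cell import ctrl
print(ctrl.finish_job())
E
```

```text
the job is handed in; nothing more can be done
None
```

The job is handed in, with no verdict returned: the scraper is home in the holder and let go, and the cover is held level about 15 mm above the flange, with its holes within about 1 mm of the threads by my measurements.

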